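# Lock the divided refill cassette to its docking base

## Task

Two medicine refill cassettes stand on their docking bases on the pharmacy counter, not yet locked. Lock the one divided into six compartments: give the cam knob on its own base a quarter turn clockwise, as far as it goes, so that the cassette is drawn tight against the base, then let go of the knob. Leave the cam of the other, undivided cassette unturned.

Things in the scene. Friction and masses are not known exactly. Their poses are not given: they have to be found in the camera images.
- cam (a joint): Angle (rad) of the knob to turn, about a vertical axis: 0 = unlocked, bar grip along the cassette's slide; 1.571 = end stop, locked, bar across it. Grows CLOCKWISE seen from above, starts at 0 to 0.12, stays where left. Turning takes 0.1 to 0.15 N m: an eccentric disc under the knob pushes the far edge of the window in the cassette's hasp and so pulls the cassette in.
- cam_grip (a point): Grip point: middle of the knob's aluminium bar, on its axis, 95 mm above the counter, turning with it; z up. Bar 50 mm long (point x), 12 mm thick (y), top 12 mm above, underside 18 mm below this point; beneath it a neck 18 mm across, then nothing until 27 mm below. It stands on a grey block 56 mm high. The other base is alike, its knob 0.3 m or more to the left or right.
- cassette: White open tray to lock, 160 x 120 x 60 mm, six compartments (the other cassette: same size, undivided). Slides between low rails on its base. Origin: centre of underside; x level towards the knob, z up. From its far end a flat steel hasp with a window surrounds the cam. Level distance from origin to cam_grip: 120 mm when it touches the block, 125 to 128 mm at the start (gap 5 to 8 mm).
- spare_cam (a joint): Angle (rad) of the identical cam knob on the other docking base (undivided cassette), same sense; starts at 0 to 0.12 and must be left so.

How it is judged (in metres and radians):
At the end, for the whole second after the job is handed in: The cam knob of the six-compartment cassette is turned to within about 15 degrees of its clockwise stop (above 1.3 rad), that cassette sits level, still, and tight against its base (gap under 3 mm: level distance to the knob's axis under 123 mm), and the other cam is still unturned (below 0.35 rad) (value of joint cam above 1.3 rad and horizontal distance between cassette and cam_grip below 0.123 m and angle between cassette's own z axis and vertical below 0.06 rad and linear speed of cassette below 0.02 m/s and value of joint spare_cam below 0.35 rad); the robot touches nothing.
It fails at once if the cam of the other, undivided cassette is turned (past 0.35 rad) (value of joint spare_cam above 0.35 rad).
It also fails if it takes over 29 s, if anything falls off the work surface, if the arm or the gripper's body presses on something with over 40 N, if the wrist force passes 120 N, or if a joint passes its speed limit or range.

## Robot

A 6-joint arm with a two-finger parallel gripper is mounted at the origin on the work surface. World frame = base frame: x ahead of the robot, y to its left, z up, the work surface at z = 0. Lengths are in mm, angles in rad, forces in N, time in s.
With the tool pointing down it reaches from about 350 to 875 mm from the base axis. Payload 4.2 kg.
Tool frame: the origin (TCP) lies at the very end of the fingers, on their centre line; the grasp point (between the pads) lies 19 mm behind it; z points along the fingers, y is the line along which they close (so a half turn about z gives the same grasp; the last joint's range is limited). The gripper opens to 85 mm and grips with 20 to 120 N. Pads are 22 mm wide; open, the fingers measure 114 mm over their backs; the gripper's body (76 mm by 85 mm) begins 54 mm behind the grasp point. The pads swing forward as they close: fully open they stand 13 mm farther back than shut.
Start: joints at [1.603, 0.385, 0.008, 0, -1.194, -0.259], TCP at [140.507, 608.98, 231.312] pointing down, gripper open.
Joint ranges: [-3.14, 3.14], [-1.21, 2.06], [-1.07, 1.41], [-3.16, 2.05], [-2.99, -0.16], [-3.1, 3.1]. Speed limits (rad/s): [2.79, 2.79, 3.14, 3.14, 3.14, 3.14].

## Interface

Orientations are given as a unit quaternion [x, y, z, w].
In Python, from bench import arm gives the robot as it stands. The module is installed in compiled form; this text tells all that it offers.
- The arm moves only by the tool drive_tool, never from a script. Its argument "targets" is a list of rows, each a list of 5 numbers: the closure, from -1 (fully open) to 1 (shut), then the shift along the tool's x, y, z in mm, then the turn about the tool's z in degrees. In form: [[grip, tx, ty, tz, roll], ...]. A call has 1 to 12 rows; each row is the pose to reach, as a shift and turn from the pose commanded when the call began, along the tool's axes at that moment; what a row does not reach only later rows make up. A row lasts 1/10 s, in which the tool goes at most 50 mm and 8.59 degrees, less where a joint would pass 70% of its speed; a pose out of reach is approached as far as the arm can. A call with a gripper value outside its range is refused whole. The fingers move at their own pace and stop on an object; the grip force is fixed at half the most. Time passes only in rows, so rows that repeat a pose let the fingers close. It gives the time, the measured TCP pose, the force, the opening and the grip force at its end, in the units of the state.
- arm.read_state(): the state, without advancing time (a new reading comes with each control period).
- arm.get_image(name): name is "scene" or "top" or "wrist"; returns the picture (420x560x3 uint8, blue, green, red); there is no depth.
- arm.camera_params(name): a dict with "fov_y" (degrees; the focal length in pixels is half the picture's height over the tangent of half this angle, whatever the lens; pixels are square), "cx", "cy" (the principal point, pixels), "D" ([k1, k2, p1, p2, k3] as OpenCV has them; the pictures are not rectified), "rvec" (rotation vector, rad) and "tvec" (3), from world to camera coordinates, as OpenCV has them; the wrist camera has in their place "tool_from_camera" (4x4, takes a point from camera to tool coordinates, whose origin is the TCP and whose axes are the flange's). Camera axes: x right, y down, z forward; pixel columns grow to the right and rows downward; lengths in mm; the calibration is good to about 2 mm. A picture is of the moment at which its call begins: read the wrist's pose just before it. camera_params takes no time and is no camera call.
- arm.job_done(): hands the job in; it is judged then, once.
The state is a dict: "clock": time; "joints": joint angles; "joint_vel": joint speeds; "joint_efforts": joint torques, N m; "position": TCP position; "ee_rot": TCP orientation; "contact_force": force on the tool from outside, world axes, zero at the start; "wrist_torque": the same for the moment, N m; "gripper_width": finger opening in mm; "grasp_force": force on a finger pad.
Only numpy, scipy, OpenCV 4.12 (cv2) and the standard library are available. Lean on these libraries where they do the work, as an engineer would, in place of code of your own. Each camera call takes 0.05 s, during which the arm holds its last target. There are 200 camera calls.

## Working session

There is one attempt and no reset: what is moved stays moved. The work goes in short steps, Python scripts to look and compute and a tool call to move; the robot and the scene stay as the last step left them, time stands still between calls to the robot, and variables do not carry over. Pictures are saved under pics/ and viewed, at most 10 in all, crops included, and the job is handed in when it is done.

Besides the shell and the picture viewer there is one more tool, called after "Request:" as name([rows], argument=value, ...), one row to a line, values as JSON. drive_tool: Moves the arm, as the interface text tells. Its arguments: {"type":"object","properties":{"targets":{"type":"array","items":{"type":"array","items":{"type":"number"}}}},"required":["targets"]}

```bash
mkdir -p pics
python3 - <<'E'
from bench import arm
import cv2,numpy as np
s=arm.read_state();print(s)
for n in("scene","top"):
    cv2.imwrite(f"pics/{n}0.png",arm.get_image(n))
for n in("scene","top","wrist"):print(n,arm.camera_params(n))
E
```

```text
{'clock': 0.0, 'joints': array([ 1.60261975e+00,  3.85580269e-01,  6.61641926e-03, -5.12790504e-04,
       -1.19399293e+00, -2.58586166e-01]), 'joint_vel': array([-4.35986233e-05,  1.68473166e-03, -1.44511267e-06,  6.58637269e-06,
        1.82911382e-03, -5.28353903e-04]), 'joint_efforts': array([-3.06485790e-04, -3.92287946e+01,  1.88401240e+01,  4.18623179e+00,
       -4.62168930e-03, -3.21760709e-06]), 'position': array([140.37002383, 608.43065756, 230.20153999]), 'ee_rot': array([ 9.93567900e-01, -1.13232522e-01, -7.94947439e-05,  1.10333940e-03]), 'contact_force': array([-0.1087289 ,  0.66110352,  0.41583189]), 'wrist_torque': array([ 0.00409087, -0.03478668,  0.06240261]), 'grasp_force': 0.0, 'gripper_width': 85.0403889772638}
scene {'fov_y': 44.47547317530525, 'cx': 284.5963742983801, 'cy': 211.4163228139016, 'D': array([-0.06036549,  0.        ,  0.        ,  0.        ,  0.        ]), 'rvec': array([ 1.55102567,  1.75334312, -0.88461071]), 'tvec': array([  60.26214654, -220.74402612, 1536.22427431])}
top {'fov_y': 45.709133636914515, 'cx': 285.5549137034072, 'cy': 208.54401171505924, 'D': array([-0.13964404,  0.        ,  0.        ,  0.        ,  0.        ]), 'rvec': array([ 2.26287718, -1.93786577,  0.1967849 ]), 'tvec': array([-80.76914512, 529.15812855, 913.95429796])}
wrist {'fov_y': 64.96612125117623, 'cx': 283.18045883418984, 'cy': 207.71196390130817, 'D': array([-0.02140605,  0.        ,  0.        ,  0.        ,  0.        ]), 'tool_from_camera': array([[-1.06453167e-04, -9.49007112e-01, -3.15254644e-01,
         8.02763645e+01],
       [ 9.99999932e-01,  1.02137147e-05, -3.68419783e-04,
        -6.93733917e-01],
       [ 3.52852916e-04, -3.15254661e-01,  9.49007046e-01,
        -1.43114865e+02],
       [ 0.00000000e+00,  0.00000000e+00,  0.00000000e+00,
         1.00000000e+00]])}
```

View pics/top0.png

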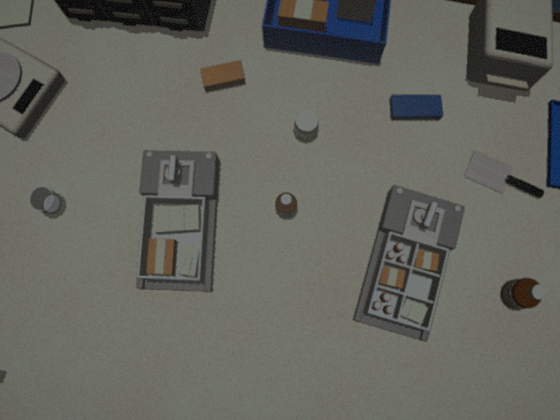

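View pics/scene0.png

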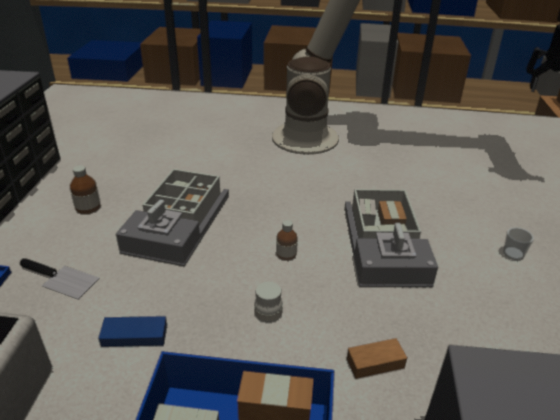

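The six-compartment cassette is at right in the top view, with its knob near (427,215). In the scene view it is at left, with its knob near (157,217). The undivided cassette's knob is at top (173,168) and scene (399,240). Next I'll zoom in on the right knob in both views.

```bash
cat > h.py <<'E'
import cv2,numpy as np
from bench import arm
from scipy.spatial.transform import Rotation as R
def cam(n,state=None):
    p=arm.camera_params(n);f=210/np.tan(np.radians(p["fov_y"]/2))
    K=np.array([[f,0,p["cx"]],[0,f,p["cy"]],[0,0,1]])
    if n=="wrist":
        T=np.eye(4);T[:3,:3]=R.from_quat(state["ee_rot"]).as_matrix();T[:3,3]=state["position"]
        W=T@p["tool_from_camera"];return K,p["D"],W[:3,:3],W[:3,3]
    M=cv2.Rodrigues(p["rvec"])[0];return K,p["D"],M.T,-M.T@p["tvec"]
def ray(c,px):
    K,D,Rm,o=c;u=cv2.undistortPoints(np.array([[px]],float),K,D)[0,0]
    d=Rm@np.array([u[0],u[1],1]);return o,d/np.linalg.norm(d)
def plane(c,px,z):
    o,d=ray(c,px);return o+d*(z-o[2])/d[2]
def meet(rays):
    A=np.zeros((3,3));b=np.zeros(3)
    for o,d in rays:
        P=np.eye(3)-np.outer(d,d);A+=P;b+=P@o
    x=np.linalg.solve(A,b);return x,[float(np.linalg.norm(np.cross(x-o,d))) for o,d in rays]
E
python3 - <<'E'
import cv2,numpy as np
t=cv2.imread("pics/top0.png")[185:245,390:470];s=cv2.imread("pics/scene0.png")[180:255,110:210]
a=cv2.resize(t,(400,300),interpolation=3);b=cv2.resize(s,(400,300),interpolation=3)
cv2.imwrite("pics/z.png",cv2.convertScaleAbs(np.hstack([a,b]),alpha=1.3))
E
```

```text
(no output)
```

View pics/z.png

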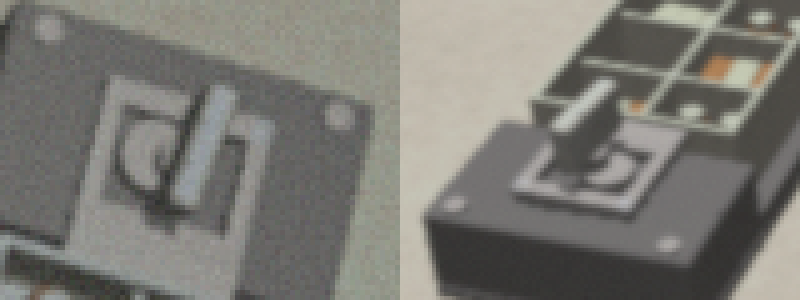

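The zoom shows the bar's top face. In the top view it runs from (434.4,203) to (427.6,226). In the scene view it is centred near (155.7,206.7).

Run:
```python
from h import *
t,s=cam("top"),cam("scene")
x,e=meet([ray(t,(431,214.5)),ray(s,(155.7,206.7))]);print("bar top centre",x,e)
z=107
a,b=plane(t,(434.4,203),z),plane(t,(427.6,226),z);print(a,b,np.linalg.norm(a-b),np.degrees(np.arctan2(*(a-b)[1::-1])))
# block corner bolts
print(plane(t,(390+48/5,185+28/5),56),plane(t,(390+341/5,185+116/5),56))
x2,e2=meet([ray(t,(399.6,190.6)),ray(s,(110+270/4,180+244/4))]);print(x2,e2)
x2,e2=meet([ray(t,(399.6,190.6)),ray(s,(110+53/4,180+203/4))]);print(x2,e2)
st=arm.read_state();print(R.from_quat(st["ee_rot"]).as_matrix().round(3))
print("other",meet([ray(t,(173,166)),ray(s,(399,232))]))
```

```text
bar top centre [ 555.23305386 -267.74297463  103.75209867] [1.1551027034634236, 1.1551027034634478]
[ 577.48735351 -272.39951665  107.        ] [ 532.24789232 -263.80146656  107.        ] 46.0492705060577 -10.76108711120231
[ 605.02910904 -214.71444488   56.        ] [ 587.92263872 -334.89839771   56.        ]
[ 603.91774234 -212.74603764   58.85026624] [1.4055328389404176, 1.405532838940491]
[ 615.89388851 -260.86102106   80.29982119] [51.99234180334545, 51.9923418033454]
[[ 0.974 -0.225 -0.   ]
 [-0.225 -0.974 -0.002]
 [ 0.     0.002 -1.   ]]
other (array([573.35773426, 223.13290049, 104.84672157]), [0.5242583668629787, 0.5242583668628845])
```

Request:
drive_tool([
  [-1, 30, 38, 0, 0],
  [-1, 60, 76, 0, 0],
  [-1, 90, 114, 0, 0],
  [-1, 120, 152, 0, 0],
  [-1, 150, 190, 0, 0],
  [-1, 180, 228, 0, 0],
  [-1, 210, 266, 0, 0],
  [-1, 240, 304, 0, 0],
  [-1, 270, 342, 0, 0],
  [-1, 300, 380, 0, 0],
  [-1, 330, 418, 0, 0],
  [-1, 360, 456, 0, 0],
])

```text
clock: 1.3
position: [388.9, 81.8, 231.4]
ee_rot: [0.994, -0.113, 0.0, -0.0]
contact_force: [0.6, 0.3, 0.2]
gripper_width: 85.5
grasp_force: 0.0
```

Request:
drive_tool([
  [-1, 30, 38, 0, 0],
  [-1, 60, 76, 0, 0],
  [-1, 90, 114, 0, 0],
  [-1, 120, 152, 0, 0],
  [-1, 150, 190, 0, 0],
  [-1, 180, 228, 0, 0],
  [-1, 210, 266, 0, 0],
  [-1, 230, 290, 0, 0],
  [-1, 241, 304, 0, 0],
  [-1, 241, 304, 0, 0],
  [-1, 241, 304, 0, 0],
])

```text
clock: 2.4
position: [554.7, -266.7, 230.4]
ee_rot: [0.994, -0.114, -0.001, -0.0]
contact_force: [0.1, -0.7, -0.5]
gripper_width: 85.7
grasp_force: 0.0
```

Run:
```python
from h import *
s=arm.read_state();im=arm.get_image("wrist");cv2.imwrite("pics/w1.png",im)
print(s["clock"],s["position"],s["ee_rot"],s["joints"].round(3))
import json;json.dump([s["position"].tolist(),s["ee_rot"].tolist()],open("w1.json","w"))
```

```text
2.4 [ 554.71914738 -266.67184307  230.43553283] [ 9.93525410e-01 -1.13606527e-01 -8.60642662e-04 -2.73946557e-04] [-0.186  0.37  -0.017 -0.    -1.186  1.529]
```

View pics/w1.png

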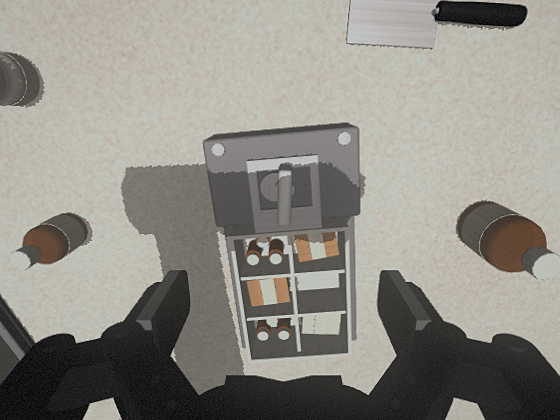

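The wrist view shows the bar from about (285,165) to (285,222), with the six-compartment tray below it. I'll enlarge it for the bar's edges.

Run:
```python
import cv2
t=cv2.imread("pics/w1.png")[140:240,230:340]
cv2.imwrite("pics/z2.png",cv2.convertScaleAbs(cv2.resize(t,(660,600),interpolation=3),alpha=1.6))
```

```text
(no output)
```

View pics/z2.png

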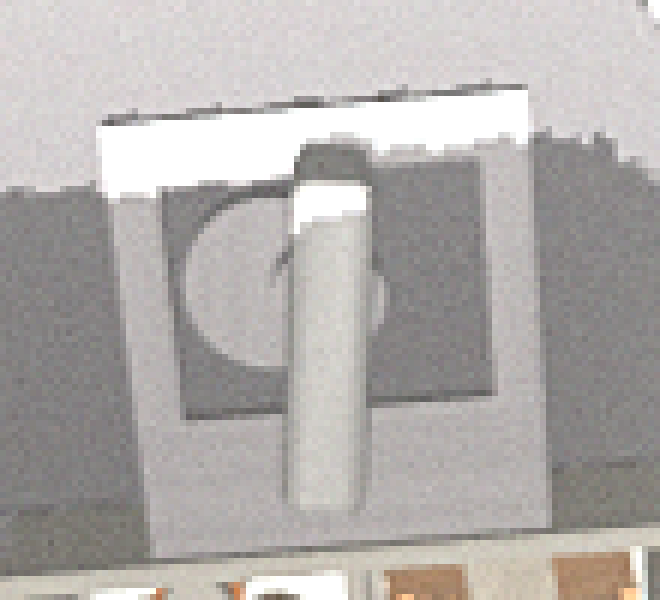

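The bar's top face runs from (285.2,170.3) to (284.2,224.7) in the wrist picture.

Run:
```python
from h import *
p,q=__import__("json").load(open("w1.json"));s=dict(position=np.array(p),ee_rot=np.array(q))
w,t,c=cam("wrist",s),cam("top"),cam("scene")
a0,b0=(285.2,170.3),(284.2,224.7)
for i,j in((a0,(434.4,203)),(b0,(427.6,226))): print(meet([ray(w,i),ray(t,j)]))
print("centre 3 views",meet([ray(w,(284.8,196.5)),ray(t,(431,214.5)),ray(c,(155.7,206.7))]))
a,b=plane(w,a0,106),plane(w,b0,106);m=(a+b)/2
print(a,b,np.linalg.norm(a-b),m,np.degrees(np.arctan2(*(a-b)[1::-1])))
M=R.from_quat(q).as_matrix();print("shift tool",M.T@(m-p),"yaw",np.degrees(np.arctan2(M[1,0],M[0,0])))
```

```text
(array([ 577.66878052, -272.73410442,  106.09799544]), [0.10600236569616149, 0.10600236569622548])
(array([ 532.00801813, -262.26476385,  110.01005998]), [0.8444131949321021, 0.8444131949321139])
centre 3 views (array([ 555.21557355, -267.5750099 ,  103.88451702]), [0.2733487248624331, 1.2781422013657422, 1.0415689120760816])
[ 577.58813262 -272.81758153  106.        ] [ 530.93298515 -261.20366058  106.        ] 48.078955323393075 [ 554.26055889 -267.01062106  106.        ] -13.978592437706155
shift tool [ -0.14972642   0.47695865 124.43583486] yaw -13.046504046909835
```

Request:
drive_tool([
  [-1, 0, 0, 40, 0],
  [-1, 0, 0, 80, 0],
  [-1, 0, 0, 110, -1],
  [-1, 0, 0.5, 130, -1],
  [-1, 0, 0.5, 145, -1],
  [-1, 0, 0.5, 152, -1],
  [-1, 0, 0.5, 152, -1],
  [0, 0, 0.5, 152, -1],
  [0.5, 0, 0.5, 152, -1],
  [1, 0, 0.5, 152, -1],
  [1, 0, 0.5, 152, -1],
  [1, 0, 0.5, 152, -1],
])

```text
clock: 3.65
position: [555.3, -267.4, 79.7]
ee_rot: [0.995, -0.104, 0.0, 0.0]
contact_force: [-1.2, -10.4, 2.6]
gripper_width: 12.3
grasp_force: 7.0
```

Request:
drive_tool([
  [1, 0, 0, 0, 0],
  [1, 0, 0, 0, 0],
  [1, 0, 0, 0, 0],
])

```text
clock: 3.95
position: [555.3, -267.7, 79.8]
ee_rot: [0.995, -0.104, 0.0, 0.0]
contact_force: [-1.0, -1.9, 3.2]
gripper_width: 10.8
grasp_force: 61.8
```

Gripped firmly, with little side force. Next is the clockwise turn (positive roll).

Request:
drive_tool([
  [1, 0, 0, 0, 4],
  [1, 0, 0, 0, 9],
  [1, 0, 0, 0, 14],
  [1, 0, 0, 0, 19],
  [1, 0, 0, 0, 24],
  [1, 0, 0, 0, 29],
  [1, 0, 0, 0, 34],
  [1, 0, 0, 0, 39],
  [1, 0, 0, 0, 44],
  [1, 0, 0, 0, 44],
])

```text
clock: 4.95
position: [555.1, -268.0, 79.8]
ee_rot: [0.883, -0.469, 0.0, 0.0]
contact_force: [-1.4, -4.7, 3.1]
gripper_width: 10.9
grasp_force: 61.9
```

```bash
python3 -c "
from h import *
s=arm.read_state();print(s['position'],s['contact_force'],s['wrist_torque'],R.from_quat(s['ee_rot']).as_matrix()[:2,0],s['joints'].round(2))"
```

```text
[ 555.0763907  -268.00141034   79.82350685] [-1.43341812 -4.66633634  3.12951181] [-1.39268168  0.4303352  -0.07026609] [ 0.55934925 -0.82893149] [-0.19  0.51 -0.2   0.   -0.86  0.78]
```

Request:
drive_tool([
  [1, 0, 0, 0, 5],
  [1, 0, 0, 0, 10],
  [1, 0, 0, 0, 15],
  [1, 0, 0, 0, 20],
  [1, 0, 0, 0, 25],
  [1, 0, 0, 0, 29],
  [1, 0, 0, 0, 33],
  [1, 0, 0, 0, 36],
  [1, 0, 0, 0, 38],
  [1, 0, 0, 0, 40],
  [1, 0, 0, 0, 40],
])

```text
clock: 6.05
position: [554.6, -268.1, 79.9]
ee_rot: [-0.67, 0.742, -0.0, -0.001]
contact_force: [-3.3, -5.4, 3.9]
gripper_width: 10.7
grasp_force: 62.0
```

Run:
```python
from h import *
s=arm.read_state();print(s['position'],s['contact_force'],s['wrist_torque'],np.degrees(np.arctan2(*R.from_quat(s['ee_rot']).as_matrix()[1::-1,0])))
cv2.imwrite("pics/w2.png",arm.get_image("wrist"))
t=cv2.imread("pics/w2.png");u=arm.get_image("top")[170:350,340:480];cv2.imwrite("pics/t2.png",cv2.resize(u,(467,600),interpolation=3))
```

```text
[ 554.64667511 -268.08944566   79.85232243] [-3.31867501 -5.44804134  3.90800448] [-1.45039741  0.70299169  0.00567451] -95.88944103257003
```

View pics/w2.png

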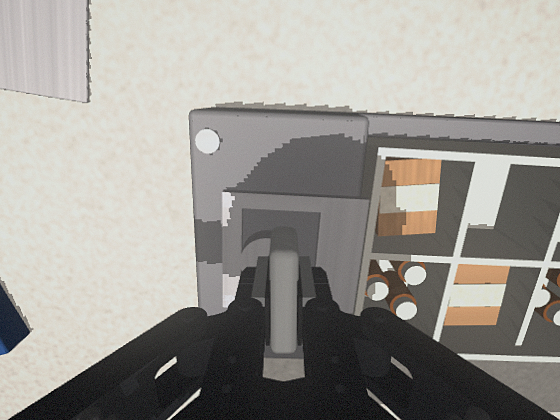

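The bar now stands across the slide (about x=285, rows 230–350) and the tray's wall at column ~370 sits against the block. I'll add a few degrees to find the stop.

Request:
drive_tool([
  [1, 0, 0, 0, 1],
  [1, 0, 0, 0, 2],
  [1, 0, 0, 0, 3],
  [1, 0, 0, 0, 4],
  [1, 0, 0, 0, 4],
])

```text
clock: 6.65
position: [554.6, -268.1, 79.8]
ee_rot: [-0.646, 0.764, -0.0, -0.001]
contact_force: [-2.8, -4.0, 3.3]
gripper_width: 11.0
grasp_force: 63.6
```

Run:
```python
from h import *
s=arm.read_state();print(s['wrist_torque'],np.degrees(np.arctan2(*R.from_quat(s['ee_rot']).as_matrix()[1::-1,0])))
```

```text
[-1.38935251  0.71965052  1.20191136] -99.58597966208085
```

The torque jumped to 1.2 N m, so the stop is reached. Now I'll relax slightly, open partly because the tray wall is near, and lift.

Request:
drive_tool([
  [1, 0, 0, 0, -1],
  [1, 0, 0, 0, -2],
  [0.4, 0, 0, 0, -2],
  [0.4, 0, 0, 0, -2],
  [0.4, 0, 0, 0, -2],
  [0.4, 0, 0, 0, -2],
  [0.4, 0, 0, -15, -2],
  [0.4, 0, 0, -40, -2],
  [0.4, 0, 0, -80, -2],
  [0.4, 0, 0, -120, -2],
  [0.4, 0, 0, -150, -2],
  [0.4, 0, 0, -150, -2],
])

```text
clock: 7.85
position: [557.7, -267.9, 235.1]
ee_rot: [-0.656, 0.754, -0.005, 0.003]
contact_force: [-0.3, 0.4, 0.4]
gripper_width: 25.6
grasp_force: 0.0
```

Run:
```python
from h import *
s=arm.read_state();print(s['clock'],s['position'],s['contact_force'],s['gripper_width'])
a=arm.get_image("wrist");cv2.imwrite("pics/w3.png",a)
```

```text
7.85 [ 557.65845449 -267.92559099  235.12612447] [-0.28871903  0.38375378  0.40536733] 25.606037143173097
```

View pics/w3.png

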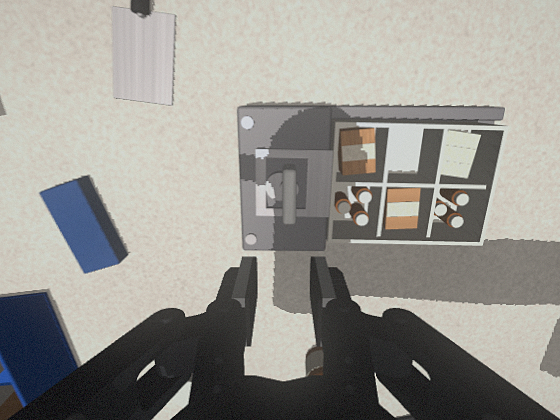

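The bar at (290,195) lies across the slide, the tray is flush against the block at column ~330, and the fingers are clear.

```bash
python3 -c "
from bench import arm
print(arm.job_done())"
```

```text
the job is handed in; nothing more can be done
None
```

I turned the six-compartment cassette's cam clockwise to its stop, released the knob and lifted clear; the tray looks tight against its base, the other cam was not touched, and the job was handed in at about 8 s (no verdict was returned).

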